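# Cover the specimen dish and hold the torch on it

## Task

Put the loose lid on the open specimen dish so that it sits level with its plug inside the rim, and let go of it. Then draw the torch out of its stand, tilt it about halfway between upright and level, and hold it still in the air with its lens, the lower end, pointing down at the middle of the lidded dish from about 10 cm away; finish while holding it there. Don't push the dish about, and leave the eyepiece, the bottle and the slide box where they are.

Things in the scene. Friction and masses are not known exactly. Their poses are not given: they have to be found in the camera images.
- dish: Loose open round aluminium dish standing on the bench: outer diameter 80 mm, inner diameter 72 mm (wall 4), 45 mm high, about 0.3 kg. Origin: centre of its underside, z up.
- dish_rim (a point): Centre of the dish's mouth, on its axis at rim height, 45 mm above the dish's underside; the point to aim the torch at.
- lid: Loose grey lid, 80 g, right way up on the bench. From below: plug 67 mm across, 5 mm deep (foot chamfered 3 mm); flange 88 mm across, 5 mm thick; central black cylindrical knob 18 mm across, 10 to 34 mm above the underside. Origin: centre of the plug's underside, z up. Seated, the flange rests on the rim and the origin lies 40 mm above the dish's underside, on its axis (2.5 mm play).
- torch: Round dark metal hand torch, 150 mm long, 0.15 kg, standing lens down in one of the stand's two wells; the taller thing there. Lens head (lower end) 32 mm across for 35 mm, tapering to the plain round body, 26 mm across from 50 mm up to the tail. Origin: centre of the lens face; z runs from lens to tail (up in the stand), so it shines along -z.
- stand: Fixed grey block 160 mm long (its x), 70 mm wide, 58 mm high, with two round wells 36 mm across and 50 mm deep, open at the top, 45 mm either side of its centre along its x. Well floors are 8 mm above the bench, so the torch's tail is 158 mm above the bench. Origin: centre of its underside, z up.
- eyepiece: Bystander: microscope eyepiece standing loose in the other well: aluminium tube 32 mm in diameter with a black collar 40 mm in diameter, 75 mm tall (top 83 mm above the bench). Origin: centre of its underside.
- bottle: Bystander: small white dropper bottle with a blue cap, 32 mm in diameter, 70 mm tall, loose on the bench beyond the work. Origin: centre of its underside.
- slide_box: Bystander: flat black slide box 35 x 85 x 30 mm high, loose on the bench beyond the work. Origin: centre of its underside.
Not all that is in view belongs to the job. Leave any orange look-alike of the dish alone.

How it is judged (in metres and radians):
On the way, in this order (a step that is already met when the one before it is completed fails the run):
1. the lid sits level on the dish with its plug inside the rim, let go, while the torch is still in its stand (horizontal distance between lid and dish below 0.005 m and z of lid in the frame of dish between 0.037 and 0.043 m and angle between each of lid, dish's own z axis and vertical below 0.07 rad and contact force between the fingers and lid below 0.1 N and height (world z) of torch below 0.03 m), for 0.3 s.
2. the torch is out of its well, held by the fingers, its lens above the stand (contact force between the fingers and torch above 2 N and height (world z) of torch above 0.062 m), for 0.1 s.
At the end, for the whole second after the job is handed in: Lid seated (within 5 mm of the dish's axis, 4 deg of level), untouched; dish within 30 mm of its start. Torch held, touching nothing else, still, 29 to 63 deg from upright, lens down and 65 mm or more up, the mouth's centre 45 to 180 mm ahead of the lens and within 28 mm (torch x, y) of its line (horizontal distance between lid and dish below 0.005 m and z of lid in the frame of dish between 0.037 and 0.043 m and angle between each of lid, dish's own z axis and vertical below 0.07 rad and contact force between each of the fingers, torch and lid below 0.1 N and contact force between torch and stand below 0.1 N and contact force between torch and dish below 0.1 N and contact force between torch and eyepiece below 0.1 N and contact force between torch and bottle below 0.1 N and contact force between torch and slide_box below 0.1 N and x of dish_rim in the frame of torch between -0.028 and 0.028 m and y of dish_rim in the frame of torch between -0.028 and 0.028 m and z of dish_rim in the frame of torch between -0.18 and -0.045 m and contact force between the fingers and torch above 2 N and angle between torch's own z axis and vertical between 0.5 and 1.1 rad and height (world z) of torch above 0.065 m and linear speed of torch below 0.03 m/s and angular speed of torch below 0.2 rad/s and distance of dish from where it was at the start of the episode below 0.03 m); the arm keeps its last pose, push and grip.
It fails at once if the dish is pushed more than 30 mm from its place or tipped (distance of dish from where it was at the start of the episode above 0.03 m or angle between dish's own z axis and vertical above 0.4 rad).
It fails at once if the eyepiece, bottle or slide box is moved more than 25 mm (distance of any of eyepiece, bottle, slide_box from where it was at the start of the episode above 0.025 m).
It also fails if it takes over 48 s, if anything falls off the work surface, if the arm or the gripper's body presses on something with over 40 N, if the wrist force passes 120 N, or if a joint passes its speed limit or range.

## Robot

A 7-joint arm with a two-finger parallel gripper is mounted at the origin on the work surface. World frame = base frame: x ahead of the robot, y to its left, z up, the work surface at z = 0. Lengths are in m, angles in degrees, forces in N, time in s.
With the tool pointing down it reaches from about 0.4 to 0.875 m from the base axis. Payload 4.4 kg.
Tool frame: the origin (TCP) lies at the very end of the fingers, on their centre line; the grasp point (between the pads) lies 19 mm behind it; z points along the fingers, y is the line along which they close (so a half turn about z gives the same grasp; the last joint's range is limited). The gripper opens to 85 mm and grips with 20 to 120 N. Pads are 22 mm wide; open, the fingers measure 114 mm over their backs; the gripper's body (76 mm by 85 mm) begins 54 mm behind the grasp point. The pads swing forward as they close: fully open they stand 13 mm farther back than shut.
Start: joints at [-67.483, 36.005, 2.206, 86.941, -1.547, 57.084, -1.146], TCP at [0.288, 0.583, 0.231] pointing down, gripper open.
Joint ranges: [-175.42, 175.42], [-21.48, 121.26], [-71.46, 75.88], [10.55, 141.38], [-63.04, 243.04], [13.31, 113.54], [-168.57, 168.57]. Speed limits (degrees/s): [147.25, 147.25, 180, 180, 180, 180, 180].

## Interface

Orientations are given as a 3x3 rotation matrix whose columns are the frame's x, y, z axes.
In Python, from station import sense, cams, close_job gives the robot as it stands.
- The arm moves only by the tool jog_arm, never from a script. Its argument "series" is a list of rows, each a list of 7 numbers: the shift along the world's x, y, z scaled (see below), then the turn, a rotation vector about the world's x, y, z scaled (see below), then the opening, from 0 (shut) to 1 (fully open). In form: [[dx, dy, dz, rx, ry, rz, claw], ...]. A call has exactly 5 rows; each row is the pose to reach, as a shift and turn from the pose commanded when the call began, turning the shorter way round; what a row does not reach only later rows make up. The controller multiplies each number of a shift by 400 mm and each number of a turn by pi rad. A row lasts 1/12 s, in which the tool goes at most 41.7 mm and 7.16 degrees, less where a joint would pass 70% of its speed; a pose out of reach is approached as far as the arm can. A call with a number of a shift or a turn outside -1 to 1 is refused whole. A call with a gripper value outside its range is refused whole. The fingers move at their own pace and stop on an object; "force" is the grip in N (left out, the last holds). Time passes only in rows, so rows that repeat a pose let the fingers close, or fill a call up. It gives the time, the measured TCP pose, the force, the opening and the grip force at its end, in the units of the state.
- sense(): the state, without advancing time (a new reading comes with each control period).
- cams.capture(name): name is "side" or "top"; returns a dict with "color" (480x640x3 uint8, blue, green, red), "fx", "fy", "cx", "cy" (pixels), "D" ([k1, k2, p1, p2, k3] as OpenCV has them; the pictures are not rectified), "R" (3x3) and "t" (3): a world point X has camera coordinates R X + t. Camera axes: x right, y down, z forward; pixel columns grow to the right and rows downward; lengths in m; the calibration is good to about 2 mm. A picture is of the moment at which its call begins. There is no depth.
- close_job(): hands the job in; it is judged then, once.
Trained networks look in a picture, given as the dict that the camera call returned (one of the last four; its "shot" number tells which), for a name from the list of things; names that differ only in an ending like _2 or _b are one class to them, and where a whole thing is asked for, a point or a joint stands for the part that bears it (a point fixed in the world has none). Each returns a list of dicts, best first, with "p" (0 to 1); they miss things now and then, are a little off and sometimes report something else, mostly with a low value. They report only what shows in the picture. A call takes as long as a camera call. They do not tell look-alikes from the thing itself.
- cams.masks_of(picture, query): "pixels" (480x640 bool, what is visible of it) and "bbox" ([left, top, right, bottom] in pixels, round what is visible of it).
The state is a dict: "clock": time; "joint_positions": joint angles; "joint_vel": joint speeds; "tau": joint torques, N m; "ee_pos": TCP position; "tcp_rot": TCP orientation; "contact_force": force on the tool from outside, world axes, zero at the start; "ft_torque": the same for the moment, N m; "opening": finger opening in m; "grasp_force": force on a finger pad.
Only numpy, scipy, OpenCV 4.12 (cv2) and the standard library are available. Lean on these libraries where they do the work, as an engineer would, in place of code of your own. Each camera call takes 0.05 s, during which the arm holds its last target. There are 200 camera calls.

## Working session

There is one attempt and no reset: what is moved stays moved. The work goes in short steps, Python scripts to look and compute and a tool call to move; the robot and the scene stay as the last step left them, time stands still between calls to the robot, and variables do not carry over. Pictures are saved under pics/ and viewed, at most 10 in all, crops included, and the job is handed in when it is done.

Besides the shell and the picture viewer there is one more tool, called after ">>>" by a JSON object that holds its "op" and its "data". jog_arm: Moves the arm, as the interface text tells. Its arguments: {"type":"object","properties":{"series":{"type":"array"},"force":{"type":"number"}},"required":["series"]}

```bash
ls; mkdir -p pics; python3 - <<'E'
from station import sense,cams
import cv2,numpy as np,pickle
s=sense();print({k:np.round(v,3).tolist() for k,v in s.items()})
ps={}
for n in("top","side"):
    p=cams.capture(n);cv2.imwrite(f"pics/{n}0.png",p["color"]);ps[n]=p
    print(n,p['fx'],p['fy'],p['cx'],p['cy'],np.round(p['D'],3),np.round(p['R'],3).tolist(),np.round(p['t'],3))
    for q in("dish","lid","torch","stand","eyepiece","bottle","slide_box"):
        for m in cams.masks_of(p,q):
            ys,xs=np.nonzero(m['pixels']);print(q,round(m['p'],2),np.round(m['bbox'],1),xs.mean().round(1),ys.mean().round(1),len(xs), p['color'][m['pixels']].mean(0).round())
E
```

```text
pics
{'clock': 0.0, 'joint_positions': [-67.486, 36.06, 2.202, 86.998, -1.546, 57.084, -1.147], 'joint_vel': [-0.036, -0.063, 0.007, -0.009, -0.055, -0.021, -0.074], 'tau': [0.001, -56.339, 1.227, -19.345, 0.011, 0.01, -0.0], 'ee_pos': [0.288, 0.582, 0.23], 'tcp_rot': [[-0.897, 0.443, -0.001], [0.443, 0.897, -0.002], [-0.0, -0.002, -1.0]], 'contact_force': [-0.521, 0.036, -0.099], 'ft_torque': [0.021, -0.01, -0.075], 'grasp_force': 0.0, 'opening': 0.086}
top 561.8553025869666 561.8553025869666 324.5902218062254 247.04684773331692 [-0.148  0.     0.     0.     0.   ] [[-0.018, -0.999, -0.037], [-0.981, 0.025, -0.194], [0.195, 0.033, -0.98]] [0.036 0.601 0.895]
dish 0.75 [451.5 238.8 501.2 288.1] 476.2 263.0 1873 [ 85.  92. 101.]
lid 0.72 [321.3 253.9 372.6 304.2] 345.5 277.9 1891 [64. 67. 68.]
lid 0.51 [192.6 145.7 242.  172.4] 218.1 156.9 1037 [10. 10. 11.]
torch 0.77 [177.8 249.4 213.  279.9] 195.1 265.3 561 [18. 19. 20.]
torch 0.18 [450.9 237.2 502.8 287.8] 476.2 262.8 1889 [ 86.  92. 101.]
torch 0.17 [184.  306.3 207.1 336.1] 197.4 321.4 530 [34. 36. 35.]
stand 0.67 [180.2 249.  2
[... 594 characters left out ...]
2. 67.]
dish 0.59 [410.  162.4 452.9 199.5] 431.1 180.4 1342 [11. 35. 78.]
lid 0.9 [328.9 236.9 382.2 272.9] 353.9 254.4 1551 [57. 60. 61.]
torch 0.84 [300.3 286.5 321.9 362.5] 309.9 324.0 1623 [25. 26. 27.]
stand 0.94 [276.3 320.8 414.9 420.9] 343.0 375.0 7683 [50. 51. 52.]
eyepiece 0.91 [364.6 339.6 397.6 381.4] 382.6 358.2 1038 [30. 31. 31.]
eyepiece 0.19 [298.4 285.2 323.6 362.8] 309.7 323.5 1683 [27. 28. 29.]
bottle 0.58 [264.6 154.1 280.6 188. ] 272.4 172.5 511 [71. 76. 78.]
slide_box 0.81 [132.5 296.9 190.2 358.3] 163.2 328.0 1964 [14. 14. 15.]
slide_box 0.68 [276.4 322.1 414.4 419.3] 342.4 374.8 7890 [50. 52. 53.]
slide_box 0.23 [263.5 154.3 279.8 186.6] 272.2 173.1 437 [67. 72. 73.]
```

View pics/top0.png

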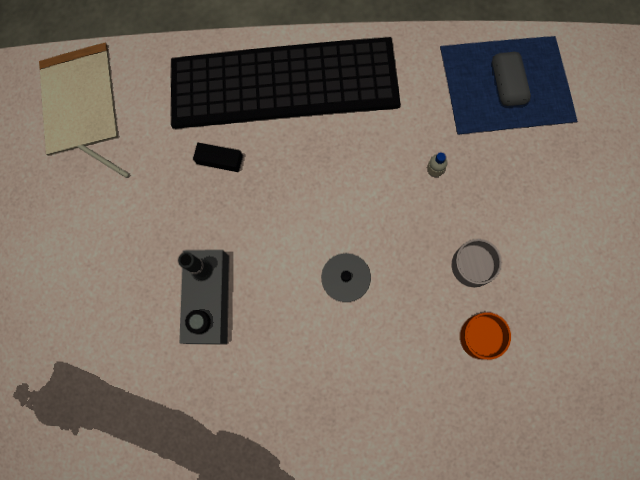

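View pics/side0.png

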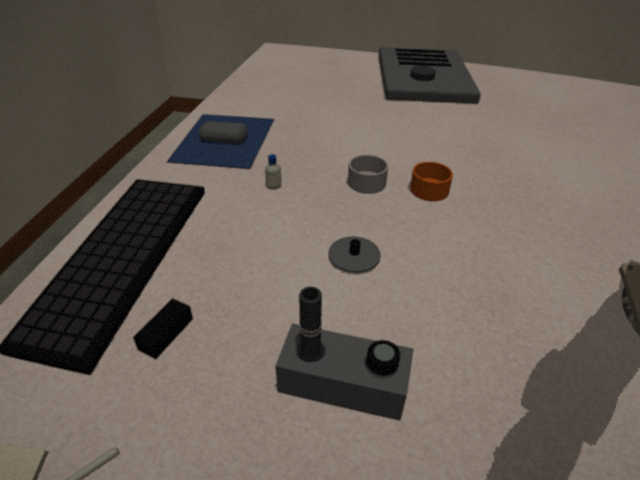

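Top view: the silver dish is at (476,263), with the orange look-alike at (486,336). The lid is at (346,277), the torch tail at (187,260), the eyepiece at (198,321). Next I'll fit positions from both views.

```bash
cat > h.py <<'E'
from station import sense,cams
import cv2,numpy as np
from scipy.optimize import least_squares
def proj(p,X):
    return cv2.projectPoints(np.asarray(X,float),cv2.Rodrigues(np.array(p['R']))[0],np.array(p['t'],float),np.array([[p['fx'],0,p['cx']],[0,p['fy'],p['cy']],[0,0,1]]),np.array(p['D'],float))[0][:,0]
def rings(*rz):
    a=np.linspace(0,2*np.pi,48,endpoint=False)
    return np.vstack([np.c_[r*np.cos(a),r*np.sin(a),0*a+z] for r,z in rz])
M=dict(dish=rings((.04,0),(.04,.045)),lid=rings((.044,.005),(.044,.01),(.009,.034)),
 torch=rings((.013,.158),(.013,.058)),eyepiece=rings((.02,.083),(.016,.058)),bottle=rings((.016,0),(.016,.05),(.007,.07)),
 slide_box=np.array([[x,y,z] for x in(-.0175,.0175) for y in(-.0425,.0425) for z in(0,.03)]))
def bb(u): return np.r_[u.min(0),u.max(0)]
def best(p,q,near=None):
    out=[]
    for m in cams.masks_of(p,q):
        k=m['pixels']; c=p['color'][k].mean(0)
        if c[2]>2.5*c[0] and c[2]>60: continue
        ys,xs=np.nonzero(k); out.append((m['p'],np.array([xs.min(),ys.min(),xs.max()+1,ys.max()+1])-.5*1,m))
    return out[0] if out else None
def fit(obs,model,x0=(.5,0),yaw=False,z=0):
    def f(v):
        c,s=(np.cos(v[2]),np.sin(v[2])) if yaw else (1,0)
        X=model@np.array([[c,-s,0],[s,c,0],[0,0,1]]).T+[v[0],v[1],z]
        return np.concatenate([bb(proj(p,X))-b for p,b in obs])
    bestr=None
    for y0 in ([0,.8,1.57,2.4] if yaw else [0]):
        r=least_squares(f,list(x0)+([y0] if yaw else []),loss='soft_l1')
        if bestr is None or r.cost<bestr.cost: bestr=r
    return bestr.x,f(bestr.x).round(1)
E
python3 - <<'E'
from h import *
P=[cams.capture(n) for n in("top","side")]
M['stand']=np.array([[x,y,z] for x in(-.08,.08) for y in(-.035,.035) for z in(0,.058)])
for q in M:
    yaw=q in('slide_box','stand')
    obs=[(p,b[1]) for p in P if (b:=best(p,q))]
    if q=='slide_box': obs=obs[:1]
    if q=='stand': obs=obs[1:]
    x,r=fit(obs,M[q],yaw=yaw);print(q,x.round(4),r)
    if len(obs)>1:
        for o in obs: x,r=fit([o],M[q]);print('   one',x.round(4),r)
E
```

```text
dish [ 0.5741 -0.2408] [-0.5  0.3  1.1  1.4 -1.5  0.  -0.5  0.1]
   one [ 0.5756 -0.2404] [-0.8 -0.6  0.8  0.6]
   one [ 0.5722 -0.2417] [-0.5 -0.   0.5 -0. ]
lid [ 0.556  -0.0106] [-0.  -0.7  0.7  0.9 -0.4  0.2  0.1  0.5]
   one [ 0.5562 -0.0101] [-0.4 -0.8  0.4  0.7]
   one [ 0.5559 -0.0116] [-0.2 -0.1  0.2  0.1]
torch [0.5661 0.2356] [-0.6  0.8 -3.8 -1.5 -0.1 -0.3  0.4 -3. ]
   one [0.5656 0.2324] [ 1.4  1.  -1.9 -1.2]
   one [0.5656 0.2382] [-0.3  1.4  0.3 -1.2]
eyepiece [0.4769 0.2366] [-0.5  0.1 -1.5 -0.5 -0.2 -0.3  0.7 -1.1]
   one [0.4765 0.2349] [ 0.5  0.3 -0.5 -0.3]
   one [0.477  0.2377] [-0.5  0.4  0.5 -0.4]
bottle [ 0.754  -0.1819] [ 0.5 -0.   0.3  1.8 -0.8  0.1 -0.6  1.4]
   one [ 0.7556 -0.1812] [ 0.1 -0.9 -0.1  1. ]
   one [ 0.7536 -0.1849] [-0.1 -0.6  0.1  0.6]
slide_box [ 0.7879  0.2207 -0.2049] [-0.1  0.   0.1 -0. ]
stand [0.5211 0.2352 3.1777] [-0.3  0.1  0.3 -0.1]
```

>>> {"op": "jog_arm", "data": {"series": [[0.041,-0.091,0,0,0,0.03,1],[0.082,-0.182,0,0,0,0.06,1],[0.124,-0.273,0,0,0,0.09,1],[0.165,-0.364,0,0,0,0.12,1],[0.206,-0.455,0,0,0,0.146,1]], "force": 40}}

```text
clock: 2.02
ee_pos: [0.3708, 0.3991, 0.2314]
tcp_rot: [[-1.0, -0.005, 0.0], [-0.005, 1.0, 0.0], [-0.0, 0.0, -1.0]]
contact_force: [0.7, -0.9, -0.0]
opening: 0.0851
grasp_force: 0.0
```

>>> {"op": "jog_arm", "data": {"series": [[0.041,-0.091,0,0,0,0,1],[0.082,-0.182,0,0,0,0,1],[0.124,-0.273,0,0,0,0,1],[0.165,-0.364,0,0,0,0,1],[0.206,-0.455,0,0,0,0,1]]}}

```text
clock: 2.43
ee_pos: [0.4533, 0.217, 0.2316]
tcp_rot: [[-1.0, 0.0, 0.001], [0.0, 1.0, 0.0], [-0.001, 0.0, -1.0]]
contact_force: [1.0, -0.2, 0.4]
opening: 0.0854
grasp_force: 0.0
```

>>> {"op": "jog_arm", "data": {"series": [[0.041,-0.091,0,0,0,0,1],[0.082,-0.182,0,0,0,0,1],[0.124,-0.273,0,0,0,0,1],[0.165,-0.364,0,0,0,0,1],[0.206,-0.455,0,0,0,0,1]]}}

```text
clock: 2.85
ee_pos: [0.5357, 0.0349, 0.2316]
tcp_rot: [[-1.0, 0.0, 0.001], [0.0, 1.0, 0.0], [-0.001, 0.0, -1.0]]
contact_force: [0.8, -0.5, 0.1]
opening: 0.0855
grasp_force: 0.0
```

>>> {"op": "jog_arm", "data": {"series": [[0.02,-0.04,-0.06,0,0,0,1],[0.04,-0.08,-0.13,0,0,0,1],[0.051,-0.113,-0.2,0,0,0,1],[0.051,-0.113,-0.28,0,0,0,0.7],[0.051,-0.113,-0.34,0,0,0,0.6]]}}

```text
clock: 3.27
ee_pos: [0.5551, -0.0101, 0.0933]
tcp_rot: [[-1.0, 0.003, -0.001], [0.003, 1.0, -0.001], [0.001, -0.001, -1.0]]
contact_force: [-0.4, 1.2, 0.2]
opening: 0.0645
grasp_force: 0.0
```

```bash
python3 - <<'E'
from h import *
s=sense();print(s['ee_pos'],s['joint_positions'],s['opening'])
P=[cams.capture(n) for n in("top","side")]
cv2.imwrite("pics/side1.png",cv2.resize(P[1]['color'][140:320,240:480],None,fx=3,fy=3))
for p in P:
    b=best(p,'lid')
    if b: print(b[0],b[1],fit([(p,b[1])],M['lid']))
E
```

```text
[ 0.55509685 -0.01007407  0.09331948] [ -0.35455035  39.33445551  -2.33681465 108.98649005   2.87264384
  31.79252679  85.2367833 ] 0.06445897507720648
0.86 [327.5 235.5 380.5 272.5] (array([ 0.55510226, -0.01175218]), array([ 0.3, -0.1, -0.3,  0.1]))
```

View pics/side1.png

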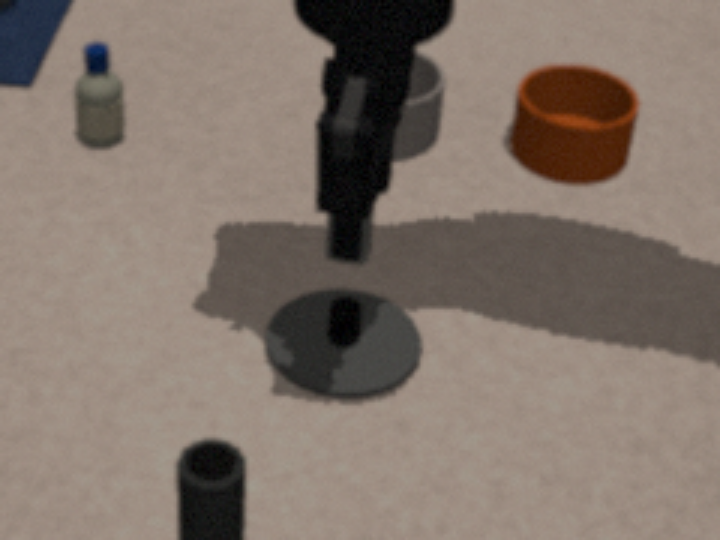

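The fingers at crop (347,255) line up above the knob at (344,320), and the two views agree on the lid. Next I descend and grasp.

>>> {"op": "jog_arm", "data": {"series": [[0,0,-0.07,0,0,0,0.6],[0,0,-0.13,0,0,0,0.6],[0,0,-0.17,0,0,0,0.6],[0,0,-0.198,0,0,0,0.6],[0,0,-0.198,0,0,0,0.6]]}}

```text
clock: 3.88
ee_pos: [0.5556, -0.0081, 0.0159]
tcp_rot: [[-1.0, -0.0, -0.0], [-0.0, 1.0, 0.0], [0.0, 0.0, -1.0]]
contact_force: [0.0, 0.2, -0.4]
opening: 0.0509
grasp_force: 0.0
```

>>> {"op": "jog_arm", "data": {"series": [[0,0,0,0,0,0,0.3],[0,0,0,0,0,0,0],[0,0,0,0,0,0,0],[0,0,0,0,0,0,0],[0,0,0,0,0,0,0]]}}

```text
clock: 4.3
ee_pos: [0.5568, -0.0086, 0.0179]
tcp_rot: [[-1.0, 0.0, 0.003], [0.0, 1.0, -0.0], [-0.003, -0.0, -1.0]]
contact_force: [0.3, -0.5, 6.4]
opening: 0.0161
grasp_force: 38.9
```

>>> {"op": "jog_arm", "data": {"series": [[0,0,0.03,0,0,0,0],[0,0,0.08,0,0,0,0],[0,0,0.15,0,0,0,0],[0,0,0.22,0,0,0,0],[0,0,0.25,0,0,0,0]]}}

```text
clock: 4.72
ee_pos: [0.5573, -0.0084, 0.1205]
tcp_rot: [[-1.0, 0.0, 0.006], [0.0, 1.0, 0.0], [-0.006, 0.0, -1.0]]
contact_force: [0.8, -0.0, -0.0]
opening: 0.0163
grasp_force: 39.0
```

>>> {"op": "jog_arm", "data": {"series": [[0.005,-0.06,0,0,0,0,0],[0.01,-0.14,0,0,0,0,0],[0.02,-0.22,0,0,0,0,0],[0.03,-0.3,0,0,0,0,0],[0.035,-0.38,0,0,0,0,0]]}}

```text
clock: 5.13
ee_pos: [0.5699, -0.1618, 0.1176]
tcp_rot: [[-1.0, -0.0, 0.002], [-0.0, 1.0, -0.0], [-0.002, -0.0, -1.0]]
contact_force: [-0.3, -0.1, -0.3]
opening: 0.0161
grasp_force: 39.1
```

>>> {"op": "jog_arm", "data": {"series": [[0.004,-0.06,0,0,0,0,0],[0.008,-0.12,0,0,0,0,0],[0.009,-0.17,0,0,0,0,0],[0.01,-0.197,0,0,0,0,0],[0.01,-0.197,0,0,0,0,0]]}}

```text
clock: 5.55
ee_pos: [0.5729, -0.2429, 0.117]
tcp_rot: [[-1.0, 0.005, 0.001], [0.005, 1.0, -0.002], [-0.001, -0.002, -1.0]]
contact_force: [-0.9, -0.4, -0.1]
opening: 0.0162
grasp_force: 39.1
```

```bash
python3 - <<'E'
from h import *
P=[cams.capture(n) for n in("top","side")]
s=sense();print(s['ee_pos'],s['contact_force'],s['opening'])
cv2.imwrite("pics/side2.png",cv2.resize(P[1]['color'][90:250,260:460],None,fx=3.5,fy=3.5))
cv2.imwrite("pics/top2.png",cv2.resize(P[0]['color'][190:350,400:580],None,fx=3.5,fy=3.5))
for p in P:
  for q in('lid','dish'):
    b=best(p,q)
    if b: print(q,b[0],b[1],fit([(p,b[1])],M[q][48*0:96],z=s['ee_pos'][2]-.018 if q=='lid' else 0))
E
```

```text
[ 0.57344299 -0.23803968  0.1165525 ] [ 0.38384565  0.24713752 -1.01563508] 0.01613511030354658
lid 0.91 [461.5 228.5 513.5 281.5] (array([ 0.57285659, -0.2409089 ]), array([-1.2, -0.6,  1.2,  0.6]))
dish 0.74 [451.5 246.5 484.5 286.5] (array([ 0.56753367, -0.21727458]), array([-13.4,  -4.7,   4. ,   4.4]))
lid 0.77 [348.5 126.5 392.5 148.5] (array([ 0.57167501, -0.24022109]), array([-1. , -1.5,  1. ,  0.8]))
dish 0.6 [347.5 153.5 387.5 193.5] (array([ 0.57218027, -0.24174763]), array([-0.5, -0. ,  0.5, -0. ]))
```

View pics/side2.png

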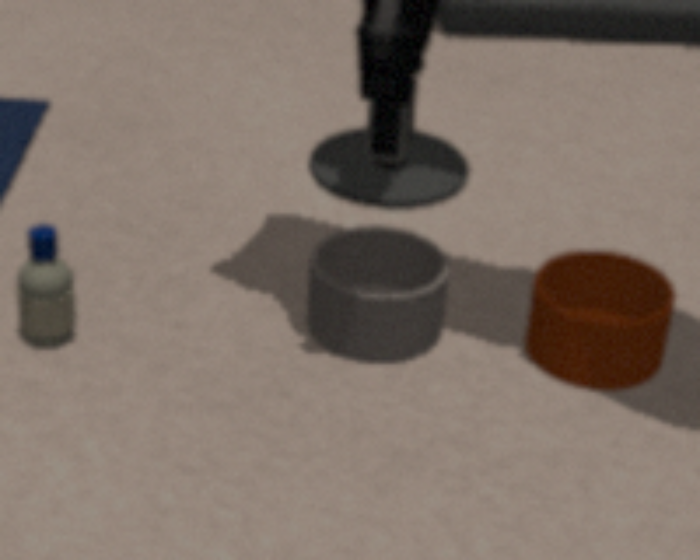

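The lid is level over the dish, at (388,165) with the dish at (378,295) in the crop. The offset is about 1–2 mm. I'll nudge it, lower it to 9 mm above seated, and recheck.

>>> {"op": "jog_arm", "data": {"series": [[0.001,0,-0.03,0,0,0,0],[0.003,-0.001,-0.06,0,0,0,0],[0.003,-0.001,-0.09,0,0,0,0],[0.003,-0.001,-0.12,0,0,0,0],[0.003,-0.001,-0.12,0,0,0,0]]}}

```text
clock: 6.27
ee_pos: [0.5723, -0.2386, 0.0644]
tcp_rot: [[-1.0, -0.0, -0.006], [-0.0, 1.0, 0.002], [0.006, 0.002, -1.0]]
contact_force: [-1.6, -0.1, 0.0]
opening: 0.0161
grasp_force: 39.1
```

```bash
python3 - <<'E'
from h import *
for i in range(3):
  P=[cams.capture(n) for n in("top","side")]
  s=sense();print(s['ee_pos'],s['contact_force'])
  for p in P:
    for q in('lid','dish'):
      b=best(p,q)
      if b: print(q,b[0],b[1],fit([(p,b[1])],M[q][:96],z=s['ee_pos'][2]-.018 if q=='lid' else 0))
E
```

```text
[ 0.5739267  -0.23933707  0.06684573] [-0.44307598 -0.24240122 -0.8286362 ]
lid 0.6 [451.5 236.5 502.5 286.5] (array([ 0.57089248, -0.23497662]), array([-0.4, -0.8,  0.4,  0.8]))
dish 0.4 [454.5 273.5 467.5 284.5] (array([ 0.53910919, -0.1857388 ]), array([-33.1, -15. ,   3.9,  22.9]))
lid 0.61 [346.5 148.5 391.5 172.5] (array([ 0.57032742, -0.23682131]), array([ 0.2, -0.6, -0.2,  0.6]))
dish 0.36 [347.5 166.5 387.5 194.5] (array([ 0.57088388, -0.23390332]), array([ -0.7, -11.1,   0.6,   1.3]))
[ 0.57503455 -0.2398017   0.06874868] [ 0.17666751 -0.87105226 -0.60944106]
lid 0.74 [452.5 235.5 502.5 284.5] (array([ 0.57322386, -0.23557522]), array([-0.9, -1.4,  0.9,  1.2]))
dish 0.76 [450.5 260.5 475.5 286.5] (array([ 0.5561433 , -0.20075637]), array([-21.2, -12. ,   3.9,  11.1]))
lid 0.57 [346.5 147.5 390.5 171.5] (array([ 0.57155362, -0.2373429 ]), array([-0.3, -0.7,  0.3,  0.5]))
dish 0.94 [346.5 164.5 388.5 194.5] (array([ 0.57051845, -0.23187071]), array([ 0.3, -8.6, -0.3,  1.9]))
[ 0.57469526 -0.23960552  0.06825116] [ 0.60884035 -0.60317624 -0.42720642]
lid 0.6 [453.5 234.5 502.5 284.5] (array([ 0.5740689 , -0.23663817]), array([-1.4, -0.8,  1.4,  0.8]))
dish 0.61 [451.5 261.5 472.5 285.5] (array([ 0.55646172, -0.19552885]), array([-25.1, -13.1,   3.9,  12. ]))
lid 0.71 [346.5 147.5 390.5 171.5] (array([ 0.57165092, -0.23816248]), array([-0.3, -0.6,  0.3,  0.5]))
dish 0.71 [264.5 153.5 280.5 188.5] (array([ 0.74538512, -0.210256  ]), array([-3.9, -3.6, 20.1,  1. ]))
```

>>> {"op": "jog_arm", "data": {"series": [[0.001,-0.004,0,0,0,0,0],[0.001,-0.005,-0.005,0,0,0,0],[0.001,-0.005,-0.01,0,0,0,0],[0.001,-0.005,-0.015,0,0,0,0],[0.001,-0.005,-0.015,0,0,0,0]]}}

```text
clock: 7.58
ee_pos: [0.5746, -0.2414, 0.0615]
tcp_rot: [[-1.0, 0.0, -0.001], [0.0, 1.0, 0.0], [0.001, 0.0, -1.0]]
contact_force: [-1.2, 0.2, -0.4]
opening: 0.0164
grasp_force: 39.1
```

>>> {"op": "jog_arm", "data": {"series": [[0,0,-0.003,0,0,0,0],[0,0,-0.005,0,0,0,0],[0,0,-0.007,0,0,0,0],[0,0,-0.007,0,0,0,0],[0,0,-0.007,0,0,0,0]]}}

```text
clock: 8.0
ee_pos: [0.5751, -0.2416, 0.0593]
tcp_rot: [[-1.0, 0.0, -0.0], [0.0, 1.0, 0.0], [0.0, 0.0, -1.0]]
contact_force: [-0.4, 0.2, 0.3]
opening: 0.0162
grasp_force: 39.1
```

```bash
python3 - <<'E'
from h import *
P=[cams.capture(n) for n in("top","side")]
s=sense();print(s['ee_pos'],s['contact_force'],s['ft_torque'])
a=cv2.resize(P[0]['color'][210:310,430:530],(400,400),interpolation=3);b=cv2.resize(P[1]['color'][110:210,320:420],(400,400),interpolation=3)
im=np.hstack([a,b]);cv2.imwrite("pics/c3.png",np.clip(im*1.6,0,255).astype(np.uint8))
E
```

```text
[ 0.57510274 -0.2415799   0.0593596 ] [-0.346253   -0.88196953  0.44596003] [ 0.00020827 -0.0417807  -0.00894623]
```

View pics/c3.png

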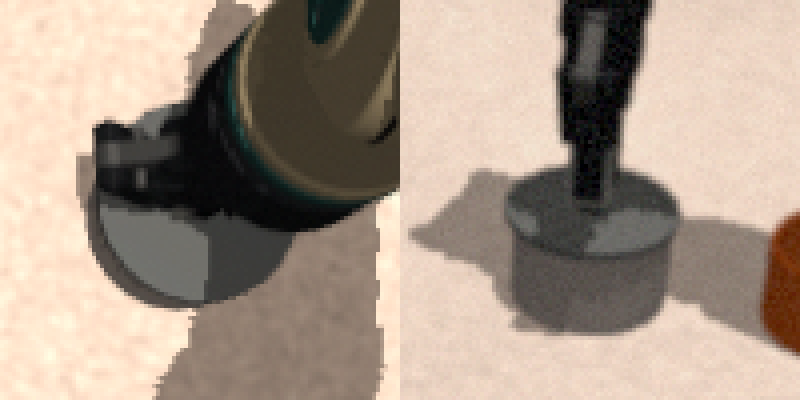

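In the side crop the lid spans columns 504–679 and the dish 511–670, so they are concentric, and there is no force yet. I'll keep lowering.

>>> {"op": "jog_arm", "data": {"series": [[0,0,-0.003,0,0,0,0],[0,0,-0.005,0,0,0,0],[0,0,-0.007,0,0,0,0],[0,0,-0.007,0,0,0,0],[0,0,-0.007,0,0,0,0]]}}

```text
clock: 8.52
ee_pos: [0.5752, -0.2417, 0.0579]
tcp_rot: [[-1.0, 0.0, 0.0], [0.0, 1.0, -0.0], [-0.0, -0.0, -1.0]]
contact_force: [-1.3, 1.0, 9.5]
opening: 0.0162
grasp_force: 40.2
```

Contact came at exactly the seated height of 0.058. Now I release and rise.

>>> {"op": "jog_arm", "data": {"series": [[0,0,0.003,0,0,0,0.1],[0,0,0.004,0,0,0,0.4],[0,0,0.004,0,0,0,0.6],[0,0,0.004,0,0,0,0.7],[0,0,0.02,0,0,0,0.7]]}}

```text
clock: 8.93
ee_pos: [0.5741, -0.2412, 0.0634]
tcp_rot: [[-1.0, 0.0, -0.002], [0.0, 1.0, 0.001], [0.002, 0.001, -1.0]]
contact_force: [-0.1, 0.5, 0.4]
opening: 0.0598
grasp_force: 0.0
```

>>> {"op": "jog_arm", "data": {"series": [[0,0,0.06,0,0,0,0.7],[0,0,0.14,0,0,0,0.8],[0,0,0.23,0,0,0,0.8],[0,0,0.32,0,0,0,0.8],[0,0.06,0.38,0,0,0,0.8]]}}

```text
clock: 9.35
ee_pos: [0.5754, -0.2241, 0.2204]
tcp_rot: [[-1.0, 0.008, 0.004], [0.008, 1.0, -0.006], [-0.004, -0.006, -1.0]]
contact_force: [0.9, -2.1, -0.4]
opening: 0.0682
grasp_force: 0.0
```

>>> {"op": "jog_arm", "data": {"series": [[0,0.08,0.03,0,0,0,0.8],[0,0.18,0.04,0,0,0,0.8],[0,0.28,0.04,0,0,0,0.8],[0,0.38,0.04,0,0,0,0.8],[0,0.48,0.04,0,0,0,0.8]]}}

```text
clock: 9.77
ee_pos: [0.5748, -0.0239, 0.2333]
tcp_rot: [[-1.0, 0.001, 0.001], [0.001, 1.0, 0.0], [-0.001, 0.0, -1.0]]
contact_force: [0.8, -0.1, 0.2]
opening: 0.0687
grasp_force: 0.0
```

```bash
python3 - <<'E'
from h import *
P=[cams.capture(n) for n in("top","side")]
s=sense();print(s['clock'],s['ee_pos'],s['contact_force'])
a=cv2.resize(P[0]['color'][210:310,430:530],(400,400),interpolation=3);b=cv2.resize(P[1]['color'][110:210,320:420],(400,400),interpolation=3)
im=np.hstack([a,b]);cv2.imwrite("pics/c4.png",np.clip(im*1.6,0,255).astype(np.uint8))
M['all']=np.vstack([rings((.04,0),(.04,.045),(.044,.045),(.044,.05),(.009,.074))])
for p in P:
  b=best(p,'lid');print(b[0],fit([(p,b[1])],rings((.044,.045),(.044,.05))),fit([(p,b[1])],rings((.044,.045),(.044,.05),(.009,.074))))
E
```

```text
9.8667 [ 0.5750068  -0.01544838  0.23319136] [ 0.13947425  0.21821959 -0.60137763]
0.85 (array([ 0.57489005, -0.24171226]), array([-1.6, -1.1,  1.7,  1. ])) (array([ 0.57489005, -0.24171226]), array([-1.6, -1.1,  1.7,  1. ]))
0.93 (array([ 0.57393617, -0.24440109]), array([-0.1,  1.1,  0.1, -0.9])) (array([ 0.57346438, -0.24156148]), array([-0.1,  0.1,  0.1, -0.1]))
```

View pics/c4.png

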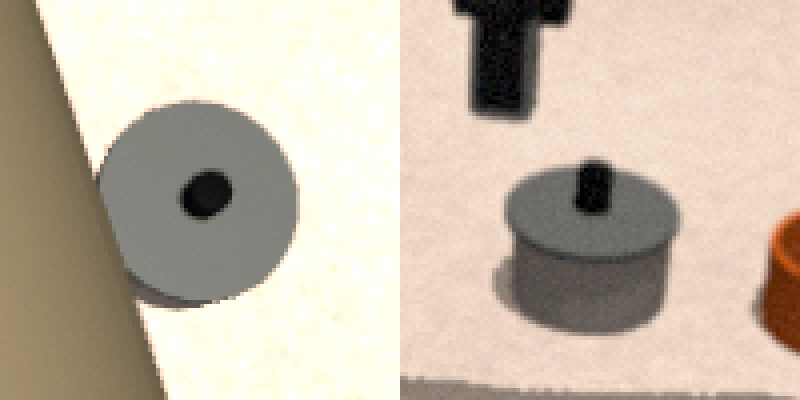

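The lid sits level on the dish at about (0.574,-0.242). In the side crop the flange at (592,215) is parallel to the dish. Next I go to the torch.

>>> {"op": "jog_arm", "data": {"series": [[0,0.08,0,0,0,0,0.8],[-0.01,0.18,0,0,0,0,0.8],[-0.015,0.28,0,0,0,0,0.8],[-0.02,0.38,0,0,0,0,0.8],[-0.022,0.48,0,0,0,0,0.8]]}}

```text
clock: 10.38
ee_pos: [0.5665, 0.1656, 0.2327]
tcp_rot: [[-1.0, 0.004, 0.0], [0.004, 1.0, -0.001], [-0.0, -0.001, -1.0]]
contact_force: [0.1, -0.7, 0.6]
opening: 0.0681
grasp_force: 0.0
```

>>> {"op": "jog_arm", "data": {"series": [[0,0.07,0,0,0,0,0.8],[0,0.12,0,0,0,0,0.8],[0,0.146,0,0,0,0,0.8],[0,0.146,-0.04,0,0,0,0.8],[0,0.146,-0.1,0,0,0,0.8]]}}

```text
clock: 10.8
ee_pos: [0.5688, 0.2241, 0.1943]
tcp_rot: [[-1.0, 0.002, 0.006], [0.002, 1.0, 0.001], [-0.006, 0.001, -1.0]]
contact_force: [0.8, -0.8, -0.3]
opening: 0.0685
grasp_force: 0.0
```

```bash
python3 - <<'E'
from h import *
P=[cams.capture(n) for n in("top","side")]
s=sense();print(s['clock'],s['ee_pos'],s['joint_positions'].round(1))
a=cv2.resize(P[0]['color'][220:320,150:250],(400,400),interpolation=3);b=cv2.resize(P[1]['color'][250:380,250:380],(400,400),interpolation=3)
im=np.hstack([a,b]);cv2.imwrite("pics/c5.png",np.clip(im*1.6,0,255).astype(np.uint8))
for p in P:
  b=best(p,'torch')
  if b: print(b[0],fit([(p,b[1])],M['torch']))
E
```

```text
10.9 [0.56466408 0.22110262 0.18936669] [-20.5  35.3  -5.8  96.2   4.5  49.1  61.6]
0.94 (array([0.56202126, 0.23233906]), array([ 1.4, -0.7, -1.9,  0.8]))
0.86 (array([0.5653989 , 0.23893121]), array([ 0.7,  0.8, -0.7, -0.7]))
```

View pics/c5.png

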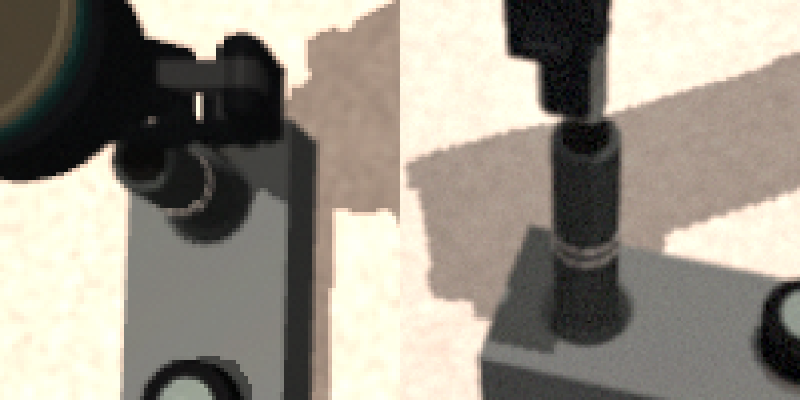

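The fingers are about 15 mm short in y, with the torch tail at (585,140) in the side crop. I'll correct that, then descend.

>>> {"op": "jog_arm", "data": {"series": [[0.002,0.036,0,0,0,0,0.8],[0.002,0.036,0,0,0,0,0.8],[0.002,0.036,-0.05,0,0,0,0.8],[0.002,0.036,-0.11,0,0,0,0.8],[0.002,0.036,-0.16,0,0,0,0.8]]}}

```text
clock: 11.42
ee_pos: [0.5677, 0.2403, 0.1289]
tcp_rot: [[-1.0, -0.001, 0.002], [-0.001, 1.0, 0.001], [-0.002, 0.001, -1.0]]
contact_force: [-0.9, -0.4, -0.6]
opening: 0.068
grasp_force: 0.0
```

>>> {"op": "jog_arm", "data": {"series": [[0,0,-0.02,0,0,0,0.8],[0,0,-0.04,0,0,0,0.8],[0,0,-0.04,0,0,0,0.4],[0,0,-0.04,0,0,0,0],[0,0,-0.04,0,0,0,0]], "force": 70}}

```text
clock: 11.83
ee_pos: [0.5679, 0.2397, 0.1138]
tcp_rot: [[-1.0, 0.0, 0.002], [0.0, 1.0, 0.001], [-0.002, 0.001, -1.0]]
contact_force: [0.4, -1.4, 0.4]
opening: 0.0328
grasp_force: 0.2
```

>>> {"op": "jog_arm", "data": {"series": [[0,0,0,0,0,0,0],[0,0,0,0,0,0,0],[0,0,0,0,0,0,0],[0,0,0.02,0,0,0,0],[0,0,0.05,0,0,0,0]]}}

```text
clock: 12.25
ee_pos: [0.5665, 0.2384, 0.1321]
tcp_rot: [[-1.0, 0.0, -0.002], [0.0, 1.0, -0.001], [0.002, -0.001, -1.0]]
contact_force: [0.4, -1.1, -1.9]
opening: 0.0243
grasp_force: 68.0
```

>>> {"op": "jog_arm", "data": {"series": [[0,0,0.05,0,0,0,0],[0,0,0.11,0,0,0,0],[0,0,0.18,0,0,0,0],[0,0,0.25,0,0,0,0],[0,0,0.28,0,0,0,0]]}}

```text
clock: 12.67
ee_pos: [0.5685, 0.2409, 0.2496]
tcp_rot: [[-1.0, -0.0, 0.006], [-0.0, 1.0, 0.004], [-0.006, 0.004, -1.0]]
contact_force: [1.1, 0.4, -0.3]
opening: 0.0248
grasp_force: 68.0
```

>>> {"op": "jog_arm", "data": {"series": [[0,-0.05,0.02,0,0,0,0],[0,-0.12,0.02,0,0,0,0],[0,-0.2,0.02,0,0,0,0],[0,-0.28,0.02,0,0,0,0],[0,-0.36,0.02,0,0,0,0]]}}

```text
clock: 13.08
ee_pos: [0.5668, 0.0948, 0.2537]
tcp_rot: [[-1.0, -0.001, 0.001], [-0.001, 1.0, 0.001], [-0.001, 0.001, -1.0]]
contact_force: [0.8, -0.6, -1.0]
opening: 0.0244
grasp_force: 68.2
```

>>> {"op": "jog_arm", "data": {"series": [[0,-0.03,0,-0.02,0,0,0],[0,-0.06,0,-0.04,0,0,0],[0,-0.09,0,-0.06,0,0,0],[0,-0.12,0,-0.08,0,0,0],[0,-0.15,0,-0.1,0,0,0]]}}

```text
clock: 13.5
ee_pos: [0.5673, 0.0356, 0.2538]
tcp_rot: [[-1.0, 0.001, 0.002], [0.0, 0.951, -0.31], [-0.002, -0.31, -0.951]]
contact_force: [0.4, 0.3, -2.3]
opening: 0.0247
grasp_force: 68.2
```

```bash
python3 - <<'E'
from h import *
s=sense();print(s['clock'],s['ee_pos'],s['tcp_rot'].round(3),s['joint_positions'].round(1),s['opening'],s['grasp_force'])
E
```

```text
13.5 [0.56727437 0.0355531  0.25381375] [[-1.     0.001  0.002]
 [ 0.     0.951 -0.31 ]
 [-0.002 -0.31  -0.951]] [-18.8  30.2   2.7  97.5  18.8  58.9  62.9] 0.02465028565252526 68.24143052101135
```

>>> {"op": "jog_arm", "data": {"series": [[0.005,-0.04,0,-0.03,0,0,0],[0.01,-0.08,0,-0.06,0,0,0],[0.015,-0.12,0,-0.09,0,0,0],[0.018,-0.16,0,-0.12,0,0,0],[0.018,-0.2,0,-0.15,0,0,0]]}}

```text
clock: 13.92
ee_pos: [0.5752, -0.0436, 0.2535]
tcp_rot: [[-1.0, 0.001, 0.003], [-0.001, 0.706, -0.708], [-0.003, -0.708, -0.706]]
contact_force: [0.7, -0.0, -1.7]
opening: 0.0246
grasp_force: 68.5
```

```bash
python3 - <<'E'
from h import *
s=sense();print(s['clock'],s['ee_pos'],s['tcp_rot'].round(3),s['joint_positions'].round(1))
d=s['tcp_rot'][:,2];c=np.array([.5745,-.2416,.045]);print("shift/400mm",(c-.206*d-s['ee_pos'])/.4)
E
```

```text
13.9167 [ 0.5751543  -0.04358499  0.25353598] [[-1.     0.001  0.003]
 [-0.001  0.706 -0.708]
 [-0.003 -0.708 -0.706]] [-30.6  38.8  13.6  98.5  37.6  65.5  48.5]
shift/400mm [-0.00324444 -0.13042956 -0.15763203]
```

>>> {"op": "jog_arm", "data": {"series": [[-0.001,-0.03,-0.04,0,0,0,0],[-0.002,-0.06,-0.08,0,0,0,0],[-0.003,-0.09,-0.12,0,0,0,0],[-0.003,-0.115,-0.14,0,0,0,0],[-0.003,-0.13,-0.157,0,0,0,0]]}}

```text
clock: 14.33
ee_pos: [0.5727, -0.0971, 0.1893]
tcp_rot: [[-1.0, 0.001, -0.001], [0.001, 0.708, -0.706], [0.0, -0.706, -0.708]]
contact_force: [-0.5, -0.4, -0.6]
opening: 0.0243
grasp_force: 68.6
```

>>> {"op": "jog_arm", "data": {"series": [[0,0,0,0,0,0,0],[0,0,0,0,0,0,0],[0,0,0,0,0,0,0],[0,0,0,0,0,0,0],[0,0,0,0,0,0,0]]}}

```text
clock: 14.75
ee_pos: [0.5736, -0.0959, 0.1902]
tcp_rot: [[-1.0, 0.0, 0.002], [-0.001, 0.708, -0.706], [-0.001, -0.706, -0.708]]
contact_force: [-0.2, -0.2, -0.7]
opening: 0.0245
grasp_force: 68.6
```

```bash
python3 - <<'E'
from h import *
P=[cams.capture(n) for n in("top","side")]
s=sense();d=s['tcp_rot'][:,2];c=np.array([.5745,-.2416,.045]);e=s['ee_pos']
print(s['clock'],e,d.round(3),s['joint_vel'].round(2),s['grasp_force'],"lens",e+.106*d,"err",(c-.206*d-e))
for p in P:
  im=p['color']
  u=proj(p,[c,e,e+.106*d]);print(u.round(0))
  b=best(p,'lid');print(b and fit([(p,b[1])],rings((.044,.045),(.044,.05))))
a=cv2.resize(P[0]['color'][170:320,380:530],(400,400),interpolation=3);b=cv2.resize(P[1]['color'][90:240,290:440],(400,400),interpolation=3)
cv2.imwrite("pics/c6.png",np.clip(np.hstack([a,b])*1.6,0,255).astype(np.uint8))
E
```

```text
14.85 [ 0.57337615 -0.09622452  0.19001673] [ 0.001 -0.707 -0.708] [ 0.09  0.21  0.11  0.18 -0.03 -0.12 -0.04] 68.59323978424072 lens [ 0.57348158 -0.17113241  0.11501808] err [0.00091895 0.00020022 0.00073537]
[[479. 260.]
 [404. 247.]
 [446. 255.]]
(array([ 0.57488389, -0.24076764]), array([-0.1, -1. ,  0.1,  1. ]))
[[367. 163.]
 [359. 131.]
 [364. 150.]]
(array([ 0.57290174, -0.23817647]), array([-0.2, -1.3,  0.2,  0.9]))
```

View pics/c6.png

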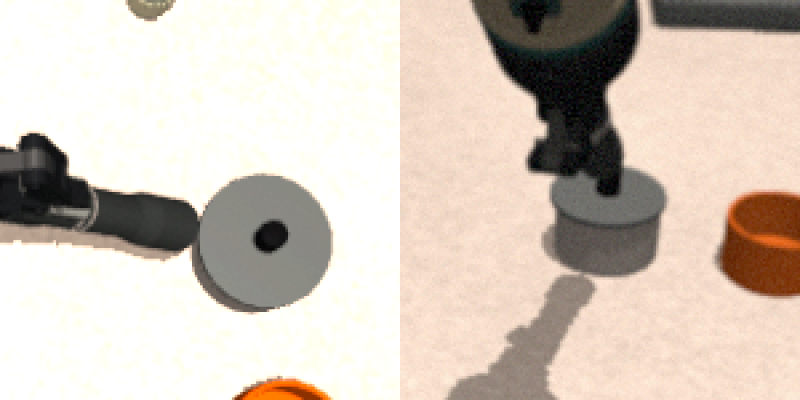

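The torch, with its lens at crop (195,225), points at the lid's knob (270,236) and is clear of it. The lid is still seated and the arm is still, so I'm handing in.

```bash
python3 -c "
from station import close_job
print(close_job())"
```

```text
the job is handed in; nothing more can be done
None
```

The job is handed in; no verdict came back. By the last pictures and arm readings, the lid sits level on the dish and is released, and the torch is held still at 45° with its lens about 10 cm from the dish's middle.

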